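Put the solder spool away in the drop-front cabinet

TASK

Put the loose, blue-flanged solder spool that stands on the bench away in the small grey drop-front cabinet: pull the cabinet's bottom-hinged door all the way down, stand the spool upright on the lowered door and let go of it, then swing the door fully shut so that the spool slides inside. Leave the things lying around the spool (tape roll, flux bottle, screwdriver) where they are.

Things in the scene. Friction and masses are not known exactly. Their poses are not given: they have to be found in the camera images.
- cabinet: Grey steel box fixed on the bench, 130 deep (x) x 190 wide (y) x 187 tall. Origin: centre of its underside on the bench; its -x axis points out of the front, across the bench to the robot's right. The chamber is open only at the front: 176 wide, x from -65 (front) to +58, floor at z = 55, ceiling at z = 180, walls 7 thick.
- door (a joint): Bottom-hinged front door: 0 = shut (upright), 1.57 = fully down, level and flush with the chamber floor, at its stop. Plate 186 wide, 10 thick, reaching 125 from the hinge. A stiff friction hinge (0.35 N m): it stays where it is left. 3 to 8 N at the lug moves it. It may start a little ajar. Lifting it with the spool on it slides or tips the spool into the chamber.
- door_hinge (a point): Middle of the door's hinge line: front edge of the chamber floor, 55 above the bench. Fixed to the cabinet, axes as the cabinet's (hinge line along y). Mind the fixed white lamp arm over the bench, straight from about (0.46, -0.84, 0.64) to (0.78, 0.30, 0.44) m in world axes: wrist and forearm must stay on its robot side, also when swinging in from the right.
- door_lug (a point): Centre of the black grip past the middle of the door's free edge: a round bar 24 in diameter, 30 long along the hinge (y), 160 from the hinge line, on a stem 22 wide and 10 thick in the plane of the door, 5 outside its inner face. Shut: above the roof's front edge, 215 above the bench. Fully down: 50 above the bench. Pinch it across its flat ends from above, where it can turn as the door swings.
- spool: Solder wire spool with blue flanges, standing upright on the bench: 62 in diameter over the 2 thick flanges at its top and bottom, 53 between them, 48 tall, about 0.5 kg. Origin: centre of its underside, z up along its axis. Grip it across the flanges.
- spool_mid (a point): Centre of the solder spool, on its axis, 24 above its underside.
- tape: Bystander: roll of orange tape lying flat, 60 in diameter, 16 tall. Origin: centre of its underside.
- flux: Bystander: slim white flux bottle with a red cap, upright, 34 in diameter, 95 tall. Origin: centre of its underside.
- driver: Bystander: yellow screwdriver lying flat, 158 long, 18 thick. Origin: centre of its underside, length along its x.

How it is judged:
By the outcome, as a careful person would: the job done as asked, in the order asked, and still so for the second after the job is handed in, with the robot touching nothing.
It also fails if it takes over 72 s, if anything falls off the work surface, if the arm or the gripper's body presses on something with over 40 N, if the wrist force passes 120 N, or if a joint passes its speed limit or range.

ROBOT

A 6-joint arm with a two-finger parallel gripper is mounted at the origin on a cart in front of the work surface, level with it; the furniture and walls round the work are solid. World frame = base frame: x ahead of the robot, y to its left, z up, the work surface at z = 0. Lengths are in m, angles in rad, forces in N, time in s.
With the tool pointing down it reaches from about 0.3 to 1 m from the base axis. Payload 5.1 kg.
Tool frame: the origin (TCP) lies at the very end of the fingers, on their centre line; the grasp point (between the pads) lies 19 mm behind it (robot.tcp_to_grasp is the distance from the TCP to the grasp point, in m); z points along the fingers, y is the line along which they close (so a half turn about z gives the same grasp; the last joint's range is limited). The gripper opens to 95 mm and grips with 3 to 60 N. Pads are 20 mm wide; open, the fingers measure 119 mm over their backs; the gripper's body (75 mm by 180 mm) begins 59 mm behind the grasp point.
Start: joints at [1.222, 0.124, 1.65, -0, 1.367, -0.083], TCP at [0.171, 0.627, 0.215] pointing down, gripper open.
Joint ranges: [-2.61, 2.61], [-1.02, 2.33], [0.03, 2.71], [-1.35, 4.49], [0.32, 2.68], [-2.91, 2.91]. Speed limits (rad/s): [2.57, 2.57, 3.14, 3.14, 3.14, 3.14].

INTERFACE

Orientations are given as [roll, pitch, yaw] about the fixed x, y, z axes, in that order (R = Rz(yaw) Ry(pitch) Rx(roll)).
In Python, from bench import robot gives the robot as it stands.
- The arm moves only by the shell command python3 drive.py FILE, which reads ROWS from the file FILE. ROWS is a JSON list that holds a single list of rows (three levels of brackets), with 1 to 8 rows, each of 7 numbers: the finger opening in m, then dx, dy, dz in m, then a rotation vector rx, ry, rz in rad; each row shifts and turns the commanded pose from where the row before left it, along the tool's axes as they then stand; what a row does not reach is not made up. A row lasts 1/10 s, in which the tool goes at most 0.05 m and 0.15 rad, less where a joint would pass 70% of its speed; a pose out of reach is approached as far as the arm can. The fingers move at their own pace and stop on an object; the grip force is fixed at half the most. Time passes only in rows, so rows that do not move let the fingers close. It prints the time, the measured TCP pose, the force, the opening and the grip force at its end. Input that does not fit is refused with a message, and nothing moves.
- robot.state(): the state, without advancing time (a new reading comes with each control period).
- robot.grab_frame(name): name is "scene" or "top"; returns a dict with "frame" (480x640x3 uint8, red, green, blue), "fx", "fy", "cx", "cy" (pixels), "distortion" ([k1, k2, p1, p2, k3] as OpenCV has them; the pictures are not rectified), "xyz" and "rotation" of the camera in the world. Camera axes: x right, y down, z forward; pixel columns grow to the right and rows downward; lengths in m; the calibration is good to about 2 mm. A picture is of the moment at which its call begins. There is no depth.
- robot.finish_job(): hands the job in; it is judged then, once.
The state is a dict: "clock": time; "joints": joint angles; "qvel": joint speeds; "tau": joint torques, N m; "eef_pos": TCP position; "orientation": TCP orientation; "wrist_force": force on the tool from outside, world axes, zero at the start; "moment": the same for the moment, N m; "grip_width": finger opening in m; "grip_force": force on a finger pad.
Only numpy, scipy, OpenCV 4.12 (cv2) and the standard library are available. Lean on these libraries where they do the work, as an engineer would, in place of code of your own. Each camera call takes 0.05 s, during which the arm holds its last target. There are 200 camera calls.

## Working session

There is one attempt and no reset: what is moved stays moved. The work goes in short steps, Python scripts to look and compute and a shell command to move; the robot and the scene stay as the last step left them, time stands still between calls to the robot, and variables do not carry over. Pictures are saved under pics/ and viewed, at most 10 in all, crops included, and the job is handed in when it is done.

```bash
ls; mkdir -p pics
python3 - <<'E'
from bench import robot
import cv2,json
s=robot.state();print(s)
for n in("scene","top"):
    f=robot.grab_frame(n);cv2.imwrite(f"pics/{n}0.png",f["frame"][:,:,::-1]);print({k:v for k,v in f.items() if k!="frame"})
E
```

```text
bench.py
drive.py
pics
{'clock': 0.0, 'joints': array([ 1.22238484e+00,  1.24471249e-01,  1.65168085e+00,  1.27865868e-05,
        1.36747935e+00, -8.26193884e-02]), 'qvel': array([-0.00075599,  0.00075958,  0.00051376, -0.00060747,  0.00101037,
        0.00105239]), 'tau': array([-3.19686682e-03, -4.17599738e+01, -3.59928453e+01,  7.71550974e-02,
        4.92432236e-02, -1.85828335e-04]), 'eef_pos': array([0.17055456, 0.62655952, 0.21340491]), 'orientation': array([-3.13956185e+00, -1.80727432e-04,  2.87579778e+00]), 'wrist_force': array([ 0.41934833, -0.4436019 , -0.46335858]), 'moment': array([ 0.02842283, -0.02411551,  0.00857486]), 'grip_force': 0.0, 'grip_width': 0.09491038475913441}
{'fx': 435.10209282445095, 'fy': 435.10209282445095, 'cx': 323.8498128504317, 'cy': 234.76392230309634, 'distortion': array([-0.09993984,  0.        ,  0.        ,  0.        ,  0.        ]), 'xyz': array([-0.07265646, -0.40372229,  0.65448099]), 'rotation': array([-2.22891843,  0.00461445, -1.02353948])}
{'fx': 494.6927224711933, 'fy': 494.6927224711933, 'cx': 315.794433522714, 'cy': 237.86838052726745, 'distortion': array([-0.08339628,  0.        ,  0.        ,  0.        ,  0.        ]), 'xyz': array([ 0.29514933, -0.009928  ,  1.34849364]), 'rotation': array([-2.98109282, -0.01974326, -1.5608926 ])}
```

View pics/scene0.png

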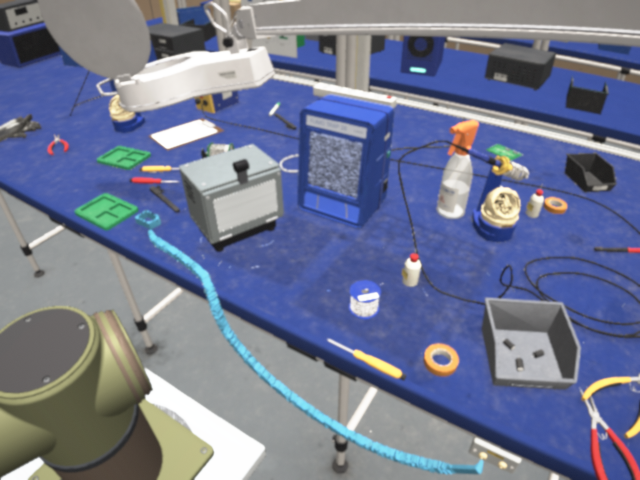

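View pics/top0.png

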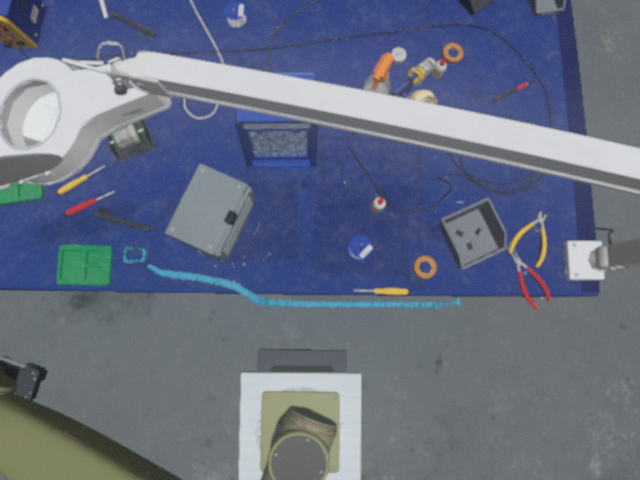

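The scene view shows the cabinet around (235,195) with its lug at about (240,170), and the spool at (365,298). In the top view the cabinet is at (210,212), the lug at (232,217) and the spool at (360,247). I'll enlarge the crops to read these more closely.

```bash
python3 - <<'E'
import cv2,numpy as np
a=cv2.imread("pics/scene0.png");b=cv2.imread("pics/top0.png")
r=lambda i,x,y,w,h,k:cv2.resize(i[y:y+h,x:x+w],None,fx=k,fy=k,interpolation=cv2.INTER_CUBIC)
A=np.vstack([np.hstack([r(a,175,140,130,100,3),r(a,340,275,50,50,6)]),np.hstack([r(b,160,155,130,110,3)[:300],r(b,335,222,50,50,6)])])
print(A.shape);cv2.imwrite("pics/crop0.png",A)
E
cat > h.py <<'E'
import numpy as np,cv2
from scipy.spatial.transform import Rotation as R
C={"s":(435.10209,323.84981,234.76392,-0.09993984,[-0.07265646,-0.40372229,0.65448099],[-2.22891843,0.00461445,-1.02353948]),
"t":(494.69272,315.79443,237.86838,-0.08339628,[0.29514933,-0.009928,1.34849364],[-2.98109282,-0.01974326,-1.5608926])}
def K(c): f,cx,cy,k,p,r=C[c]; return np.array([[f,0,cx],[0,f,cy],[0,0,1.]]),np.array([k,0,0,0,0]),np.array(p),R.from_euler('xyz',r).as_matrix()
def ray(c,uv):
    k,d,p,r=K(c); n=cv2.undistortPoints(np.array([[uv]],float),k,d)[0,0]; v=r@[n[0],n[1],1]; return p,v/np.linalg.norm(v)
def proj(c,P):
    k,d,p,r=K(c); q=(np.atleast_2d(P)-p)@r; return cv2.projectPoints(q,np.zeros(3),np.zeros(3),k,d)[0][:,0]
def tri(us,ut):
    (p,a),(q,b)=ray("s",us),ray("t",ut); A=np.stack([a,-b],1); t=np.linalg.lstsq(A,q-p,rcond=None)[0]
    x,y=p+t[0]*a,q+t[1]*b; return (x+y)/2,np.linalg.norm(x-y)
def plane(c,uv,z): p,v=ray(c,uv); return p+v*(z-p[2])/v[2]
E
```

```text
(600, 690, 3)
```

View pics/crop0.png

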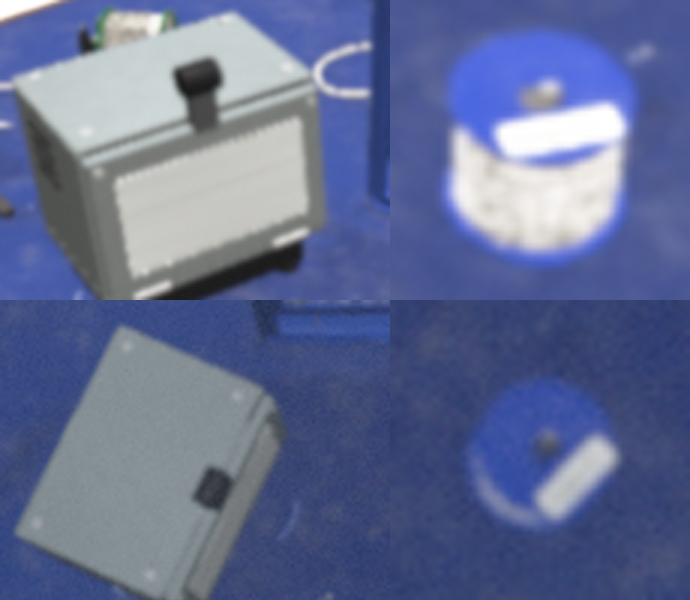

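Run:
```python
from h import *
S=lambda x,y:(175+x/3,140+y/3);T=lambda x,y:(160+x/3,155+(y-300)/3)
np.set_printoptions(precision=4,suppress=True)
lug=tri(S(198,77),T(212,488));print("lug",lug)
br=tri(S(237,12),T(122,325));bl=tri(S(15,80),T(17,533));fr=tri(S(313,78),T(265,385));print(br,bl,fr)
sp=tri((365.5,291.2),(361.2,245.8));print("spool top",sp)
v=br[0]-bl[0];print("yaw via back edge",np.arctan2(v[1],v[0]),np.linalg.norm(v)); 
w=br[0]-fr[0];print(np.arctan2(w[1],w[0]))
# fit cabinet model: yaw,x,y with all corner pixels
from scipy.optimize import least_squares
m=np.array([[-65,-95,187],[-65,95,187],[65,-95,187],[65,95,187]])/1000 # FR? FL BR BL
obs=[("s",0,S(313,78)),("s",1,S(80,158)),("s",2,S(237,12)),("s",3,S(15,80)),("t",2,T(122,325)),("t",3,T(17,533)),("t",0,T(265,385))]
for flip in (1,-1):
  M=m*[1,flip,1]
  def f(p):
    P=M@R.from_euler('z',p[2]).as_matrix().T+[p[0],p[1],p[3]]
    return np.concatenate([proj(c,P[i])[0]-o for c,i,o in obs])
  r=least_squares(f,[.4,.2,-1,0],loss='soft_l1');print(r.x,r.cost,f(r.x).round(1))
  x,y,a,dz=r.x
  Rz=R.from_euler('z',a).as_matrix()
  print("hinge",Rz@[-.065,0,0]+[x,y,.055],"lug shut model",Rz@[-.065-.005,0,.215]+[x,y,0])
print("flux",plane("t",(379,203),.08),"tape",plane("s",(441,358),.016),"drv tips",plane("s",(330,342),.01),plane("s",(402,375),.01))
```

```text
lug (array([0.5251, 0.1682, 0.2141]), np.float64(0.0022168420324494248))
(array([0.6664, 0.2514, 0.1842]), np.float64(0.0036777071771296656)) (array([0.4933, 0.3276, 0.183 ]), np.float64(0.0034078645148416607)) (array([0.6165, 0.1354, 0.1794]), np.float64(0.0018736028685837661))
spool top (array([ 0.4868, -0.1552,  0.0446]), np.float64(0.0003567894972597159))
yaw via back edge -0.41457808475304425 0.1891021144617577
1.1652771586408617
[ 0.555   0.2312  1.1635 -0.0062] 2.36719133868627 [ 0.9 -0.4 -0.5 -0.6 -0.8  1.  -0.8  0.8  0.1 -0.7  0.4 -0.5  0.2  0.1]
hinge [0.5293 0.1715 0.055 ] lug shut model [0.5273 0.1669 0.215 ]
[ 0.5789  0.2531 -2.9314 -0.0186] 226.18944654829846 [ -1.   -7.9   7.8 -45.6  -0.3  40.9  -0.3   4.8  42.2  53.8   0.2  -0.4
 -14.6 -16.6]
hinge [0.6425 0.2666 0.055 ] lug shut model [0.6474 0.2677 0.215 ]
flux [ 0.5962 -0.1989  0.08  ] tape [ 0.433  -0.3355  0.016 ] drv tips [ 0.3673 -0.1454  0.01  ] [ 0.3695 -0.2887  0.01  ]
```

```bash
cat > d.py <<'E'
import sys,numpy as np
from scipy.spatial.transform import Rotation as R
from bench import robot
# usage: d.py x y z yaw -> offset in tool axes to tool-down pose; yaw turn
x,y,z,a=map(float,sys.argv[1:]); s=robot.state(); r=R.from_euler('xyz',s["orientation"])
t=R.from_euler('xyz',[np.pi,0,a]); p=np.array([x,y,z])-s["eef_pos"]
print("clock %.1f"%s["clock"],"pos",s["eef_pos"].round(4),"F",s["wrist_force"].round(1),"w",round(s["grip_width"],4),"q",s["joints"].round(2))
print("d now-axes",r.inv().apply(p).round(4),"d target-axes",t.inv().apply(p).round(4),"rotvec",(r.inv()*t).as_rotvec().round(4))
E
echo '[[[0.095, 0, 0, -0.0125, 0, 0, 0.15], [0.095, 0, 0, -0.0125, 0, 0, 0.15], [0.095, 0, 0, -0.0125, 0, 0, 0.15], [0.095, 0, 0, -0.0125, 0, 0, 0.15], [0.095, 0, 0, -0.0125, 0, 0, 0.15], [0.095, 0, 0, -0.0125, 0, 0, 0.15], [0.095, 0, 0, -0.0125, 0, 0, 0.15], [0.095, 0, 0, -0.0125, 0, 0, 0.15]]]' > next.json && python3 drive.py next.json
echo '[[[0.095, 0, 0, 0, 0, 0, 0.128], [0.095, 0, 0, 0, 0, 0, 0.128], [0.095, 0, 0, 0, 0, 0, 0.128], [0.095, 0, 0, 0, 0, 0, 0.128], [0.095, 0, 0, 0, 0, 0, 0]]]' > next.json && python3 drive.py next.json
python3 d.py 0.526 0.1675 0.29 1.1635
```

```text
clock: 0.9
eef_pos: [0.1707, 0.6269, 0.3144]
orientation: [-3.141, 0.001, 1.67]
wrist_force: [0.5, 0.2, 0.3]
grip_width: 0.0951
grip_force: 0.0
clock: 1.4
eef_pos: [0.1707, 0.6269, 0.314]
orientation: [3.142, 0.001, 1.164]
wrist_force: [0.6, -0.0, 0.1]
grip_width: 0.0951
grip_force: 0.0
clock 1.4 pos [0.1707 0.6269 0.314 ] F [ 0.6 -0.   0.1] w 0.0951 q [ 1.22  0.08  1.53 -0.    1.53  1.63]
d now-axes [-0.2813  0.5081  0.0243] d target-axes [-0.2811  0.5082  0.024 ] rotvec [0.0001 0.0011 0.0005]
```

```bash
echo '[[[0.095, -0.0187, 0.0339, 0, 0, 0, 0], [0.095, -0.0187, 0.0339, 0, 0, 0, 0], [0.095, -0.0187, 0.0339, 0, 0, 0, 0], [0.095, -0.0187, 0.0339, 0, 0, 0, 0], [0.095, -0.0187, 0.0339, 0, 0, 0, 0], [0.095, -0.0187, 0.0339, 0, 0, 0, 0], [0.095, -0.0187, 0.0339, 0, 0, 0, 0], [0.095, -0.0187, 0.0339, 0, 0, 0, 0]]]' > next.json && python3 drive.py next.json | tail -1
echo '[[[0.07, -0.0187, 0.0339, 0, 0, 0, 0], [0.07, -0.0187, 0.0339, 0, 0, 0, 0], [0.07, -0.0187, 0.0339, 0, 0, 0, 0], [0.07, -0.0187, 0.0339, 0, 0, 0, 0], [0.07, -0.0187, 0.0339, 0, 0, 0, 0], [0.07, -0.0187, 0.0339, 0, 0, 0, 0], [0.07, -0.0187, 0.0339, 0, 0, 0, 0], [0.07, 0, 0, 0, 0, 0, 0]]]' > next.json && python3 drive.py next.json |tail -1
python3 d.py 0.526 0.1675 0.199 1.1635
python3 - <<'E'
from bench import robot
import cv2,numpy as np
a=robot.grab_frame("scene")["frame"][:,:,::-1];b=robot.grab_frame("top")["frame"][:,:,::-1]
r=lambda i,x,y,w,h,k:cv2.resize(i[y:y+h,x:x+w],None,fx=k,fy=k,interpolation=cv2.INTER_CUBIC)
cv2.imwrite("pics/c1.png",np.hstack([r(a,165,80,130,160,3),r(b,160,145,130,160,3)]))
E
```

```text
grip_force: 0.0
grip_force: 0.0
clock 3.0 pos [0.5284 0.1651 0.3139] F [-0.4  0.7  0.3] w 0.0698 q [ 0.21 -0.13  1.74 -0.    1.53  0.62]
d now-axes [ 0.0015 -0.0031  0.1149] d target-axes [ 0.0013 -0.0032  0.1149] rotvec [-0.0001  0.0015 -0.0018]
```

View pics/c1.png

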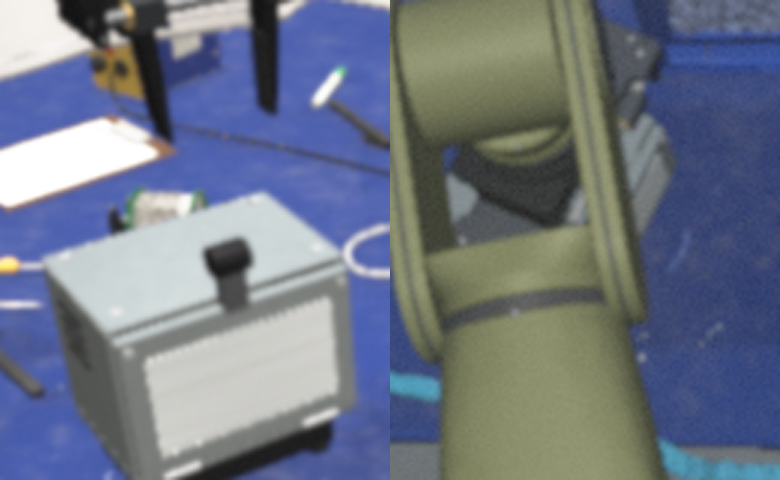

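Both views show the open fingers above the lug. In the scene view the tip midpoint is near (237,122) and the lug is at (241,165). I'll descend.

```bash
python3 -c "
from h import *
print(proj('s',[[.5284,.1651,.3139]]))"
echo '[[[0.07, 0.001, -0.003, 0.02, 0, 0, 0], [0.07, 0, 0, 0.02, 0, 0, 0], [0.07, 0, 0, 0.02, 0, 0, 0], [0.07, 0, 0, 0.02, 0, 0, 0], [0.07, 0, 0, 0.02, 0, 0, 0], [0.07, 0, 0, 0.014, 0, 0, 0], [0.07, 0, 0, 0, 0, 0, 0]]]' > next.json && python3 drive.py next.json
python3 - <<'E'
from bench import robot
import cv2,numpy as np
a=robot.grab_frame("scene")["frame"][:,:,::-1]
cv2.imwrite("pics/c2.png",cv2.resize(a[110:210,190:300],None,fx=5,fy=5,interpolation=cv2.INTER_CUBIC))
E
```

```text
[[236.97797985 120.79161125]]
clock: 3.8
eef_pos: [0.5224, 0.171, 0.1981]
orientation: [-3.138, 0.003, 1.166]
wrist_force: [-0.4, 0.3, -0.2]
grip_width: 0.07
grip_force: 0.0
```

View pics/c2.png

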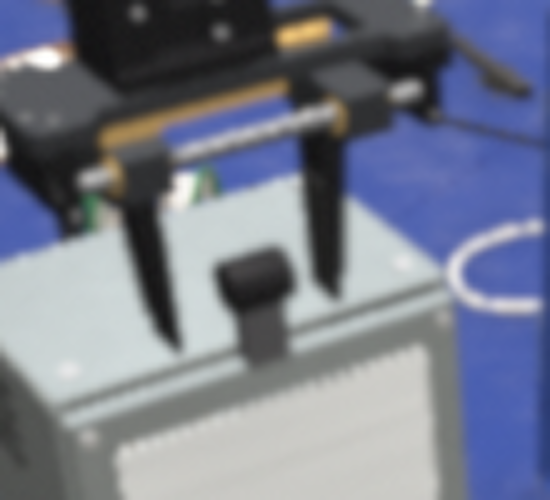

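Tips are at about (225,180) and (257,169), straddling the lug at (241,166), slightly to the left. I'll shift 3 mm and close.

```bash
echo '[[[0.07, -0.001, 0.003, 0, 0, 0, 0], [0.04, 0, 0, 0, 0, 0, 0], [0.04, 0, 0, 0, 0, 0, 0], [0.036, 0, 0, 0, 0, 0, 0], [0.036, 0, 0, 0, 0, 0, 0]]]' > next.json && python3 drive.py next.json
echo '[[[0.02, 0, 0, 0, 0, 0, 0], [0.02, 0, 0, 0, 0, 0, 0], [0.02, 0, 0, 0, 0, 0, 0], [0.02, 0, 0, 0, 0, 0, 0], [0.02, 0, 0, 0, 0, 0, 0]]]' > next.json && python3 drive.py next.json
```

```text
clock: 4.35
eef_pos: [0.5269, 0.1682, 0.201]
orientation: [3.141, -0.0, 1.164]
wrist_force: [-0.5, 0.9, -0.5]
grip_width: 0.0435
grip_force: 0.0
clock: 4.85
eef_pos: [0.5259, 0.1686, 0.2007]
orientation: [-3.139, 0.0, 1.164]
wrist_force: [-5.9, 1.7, 2.0]
grip_width: 0.03
grip_force: 30.0
```

```bash
echo '[[[0.02, -0.0157, 0, 0.0013, 0, 0, 0], [0.02, -0.0155, 0, 0.0028, 0, 0, 0], [0.02, -0.0151, 0, 0.0043, 0, 0, 0], [0.02, -0.0146, 0, 0.0058, 0, 0, 0]]]' > next.json && python3 drive.py next.json
echo '[[[0.02, -0.014, 0, 0.0072, 0, 0, 0], [0.02, -0.0132, 0, 0.0085, 0, 0, 0], [0.02, -0.0123, 0, 0.0098, 0, 0, 0], [0.02, -0.0113, 0, 0.0109, 0, 0, 0]]]' > next.json && python3 drive.py next.json
python3 d.py 0.466 0.0246 0.035 1.1635
```

```text
clock: 5.25
eef_pos: [0.5018, 0.1137, 0.1877]
orientation: [-3.139, -0.003, 1.164]
wrist_force: [-8.3, 4.3, 6.9]
grip_width: 0.0298
grip_force: 30.0
clock: 5.65
eef_pos: [0.4807, 0.0655, 0.1509]
orientation: [-3.138, 0.001, 1.164]
wrist_force: [-11.4, 2.2, 8.6]
grip_width: 0.0297
grip_force: 30.0
clock 5.7 pos [0.4807 0.0655 0.1509] F [-11.4   2.2   8.6] w 0.0297 q [ 0.02 -0.2   2.07  0.    1.27  0.43]
d now-axes [-0.0432  0.0032  0.1159] d target-axes [-0.0434  0.0027  0.1159] rotvec [-0.0039  0.0012  0.0004]
```

```bash
echo '[[[0.02, -0.0102, -0.001, 0.012, 0, 0, 0], [0.02, -0.009, -0.001, 0.0129, 0, 0, 0], [0.02, -0.0077, 0, 0.0137, 0, 0, 0], [0.02, -0.0063, 0, 0.0144, 0, 0, 0]]]' > next.json && python3 drive.py next.json
echo '[[[0.02, -0.0048, 0, 0.015, 0, 0, 0], [0.02, -0.0033, 0, 0.0153, 0, 0, 0], [0.02, -0.0018, 0, 0.0156, 0, 0, 0], [0.02, 0, 0, 0.011, 0, 0, 0], [0.02, 0, 0, 0, 0, 0, 0]]]' > next.json && python3 drive.py next.json
python3 d.py 0.466 0.0246 0.035 1.1635
```

```text
clock: 6.05
eef_pos: [0.4672, 0.0347, 0.0975]
orientation: [3.141, 0.002, 1.164]
wrist_force: [-6.0, -2.8, 5.4]
grip_width: 0.0297
grip_force: 30.0
clock: 6.55
eef_pos: [0.4629, 0.0252, 0.0385]
orientation: [3.141, 0.004, 1.164]
wrist_force: [-1.0, -5.7, -2.0]
grip_width: 0.0295
grip_force: 30.0
clock 6.5 pos [0.4629 0.0252 0.0385] F [-1.  -5.7 -2. ] w 0.0295 q [-0.06 -0.11  2.2  -0.    1.05  0.35]
d now-axes [0.0007 0.003  0.0035] d target-axes [0.0007 0.003  0.0035] rotvec [0.0003 0.0036 0.0004]
```

```bash
echo '[[[0.02, 0, 0, 0.003, 0, 0, 0], [0.02, 0, 0, 0.003, 0, 0, 0], [0.02, 0, 0, 0, 0, 0, 0]]]' > next.json && python3 drive.py next.json
```

```text
clock: 6.85
eef_pos: [0.463, 0.0253, 0.0334]
orientation: [3.141, 0.003, 1.164]
wrist_force: [-2.5, -6.1, -1.1]
grip_width: 0.0297
grip_force: 30.0
```

```bash
echo '[[[0.02, 0, 0, 0.003, 0, 0, 0], [0.02, 0, 0, 0.001, 0, 0, 0], [0.02, 0, 0, 0, 0, 0, 0]]]' > next.json && python3 drive.py next.json
echo '[[[0.02, 0, 0, 0.003, 0, 0, 0], [0.02, 0, 0, 0, 0, 0, 0]]]' > next.json && python3 drive.py next.json
```

```text
clock: 7.15
eef_pos: [0.4631, 0.0255, 0.0297]
orientation: [3.142, 0.003, 1.164]
wrist_force: [-2.7, -4.9, 1.0]
grip_width: 0.03
grip_force: 30.0
clock: 7.35
eef_pos: [0.4631, 0.0256, 0.0288]
orientation: [-3.14, 0.004, 1.164]
wrist_force: [-11.5, -5.2, 15.2]
grip_width: 0.0298
grip_force: 30.0
```

At the stop (Fz jumps to 15 N). Release, lift, and take a look while turning to the spool.

```bash
echo '[[[0.06, 0, 0, -0.003, 0, 0, 0], [0.06, 0, 0, 0, 0, 0, 0], [0.06, 0, 0, 0, 0, 0, 0], [0.06, 0, 0, 0, 0, 0, 0], [0.06, 0, 0, -0.02, 0, 0, 0], [0.08, 0, 0, -0.03, 0, 0, 0], [0.095, 0, 0, -0.04, 0, 0, 0], [0.095, 0, 0, -0.03, 0, 0, 0]]]' > next.json && python3 drive.py next.json
echo '[[[0.095, 0, 0, 0, 0, 0, 0.144], [0.095, 0, 0, 0, 0, 0, 0.144], [0.095, 0, 0, 0, 0, 0, 0.144], [0.095, 0, 0, 0, 0, 0, 0.144], [0.095, 0, 0, 0, 0, 0, 0.144], [0.095, 0, 0, 0, 0, 0, 0.144], [0.095, 0, 0, 0, 0, 0, 0]]]' > next.json && python3 drive.py next.json | head -3
python3 d.py 0.4868 -0.1552 0.120 0.3
```

```text
clock: 8.15
eef_pos: [0.464, 0.0269, 0.1521]
orientation: [3.14, -0.001, 1.164]
wrist_force: [1.2, 0.3, 0.1]
grip_width: 0.0789
grip_force: 0.0
clock: 8.85
eef_pos: [0.4635, 0.027, 0.1498]
orientation: [-3.142, 0.0, 0.3]
clock 8.8 pos [0.4635 0.027  0.1498] F [-0.4  0.2 -0. ] w 0.0951 q [-0.06 -0.25  2.12 -0.    1.28  1.21]
d now-axes [-0.0316  0.1809  0.0298] d target-axes [-0.0316  0.1809  0.0298] rotvec [-0.      0.0003  0.0003]
```

```bash
echo '[[[0.095, -0.0053, 0.0301, 0, 0, 0, 0], [0.095, -0.0053, 0.0301, 0, 0, 0, 0], [0.095, -0.0053, 0.0301, 0, 0, 0, 0], [0.095, -0.0053, 0.0301, 0, 0, 0, 0], [0.095, -0.0053, 0.0301, 0, 0, 0, 0], [0.095, -0.0053, 0.0301, 0, 0, 0, 0], [0.095, 0, 0, 0, 0, 0, 0], [0.095, 0, 0, 0, 0, 0, 0]]]' > next.json && python3 drive.py next.json | head -3
python3 - <<'E'
from bench import robot
import cv2,numpy as np
a=robot.grab_frame("scene")["frame"][:,:,::-1]
cv2.imwrite("pics/c3.png",cv2.resize(a[130:350,170:430],None,fx=3,fy=2.7,interpolation=cv2.INTER_CUBIC)[:,:])
E
python3 d.py 0.4868 -0.1552 0.004 0.3
```

```text
clock: 9.65
eef_pos: [0.4864, -0.1553, 0.1498]
orientation: [-3.141, 0.0, 0.301]
clock 9.7 pos [ 0.4863 -0.1547  0.1498] F [-0.1  0.4  0.2] w 0.0952 q [-0.41 -0.14  2.02  0.    1.26  0.86]
d now-axes [0.0004 0.0008 0.1458] d target-axes [0.0003 0.0007 0.1458] rotvec [-0.0008  0.0004  0.0013]
```

View pics/c3.png

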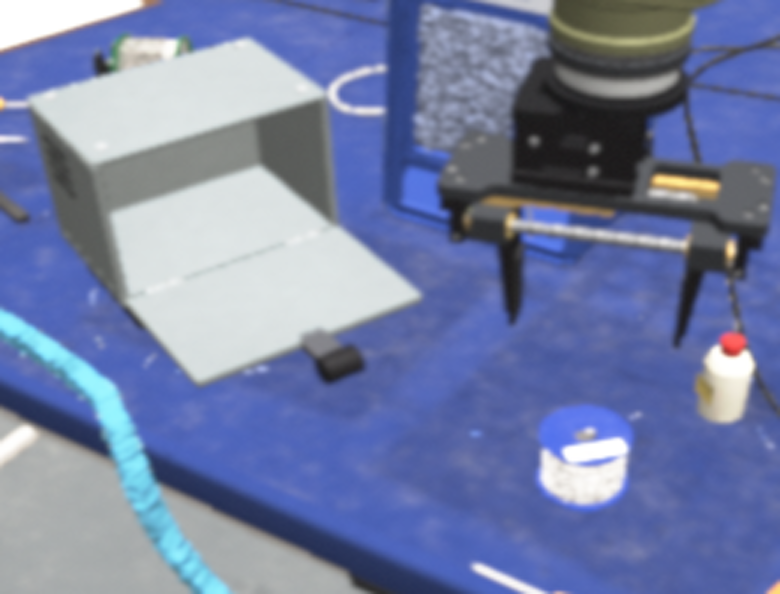

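The door is fully down and level, with its hinge line from (213,240) to (282,214). The fingers hang over the spool, which is at (365,298). I'll check the hinge location and descend.

```bash
python3 -c "
from h import *
f=lambda x,y:(170+x/3,130+y/2.7)
l,r,g=plane('s',f(128,298),.055),plane('s',f(335,228),.055),plane('s',f(342,364),.053);print(l,r,(l+r)/2,g)"
echo '[[[0.095, 0, 0, 0.029, 0, 0, 0], [0.095, 0, 0, 0.029, 0, 0, 0], [0.095, 0, 0, 0.029, 0, 0, 0], [0.095, 0, 0, 0.029, 0, 0, 0], [0.095, 0, 0, 0.029, 0, 0, 0], [0.095, 0, 0, 0, 0, 0, 0], [0.04, 0, 0, 0, 0, 0, 0], [0.04, 0, 0, 0, 0, 0, 0]]]' > next.json && python3 drive.py next.json
echo '[[[0.04, 0, 0, 0, 0, 0, 0], [0.04, 0, 0, 0, 0, 0, 0], [0.04, 0, 0, 0, 0, 0, 0], [0.04, 0, 0, 0, 0, 0, 0], [0.04, 0, 0, 0, 0, 0, 0]]]' > next.json && python3 drive.py next.json
```

```text
[0.44258521 0.20441035 0.055     ] [0.60402797 0.13051649 0.055     ] [0.52330659 0.16746342 0.055     ] [0.46039841 0.02134005 0.053     ]
clock: 10.5
eef_pos: [0.4872, -0.1547, 0.0064]
orientation: [3.141, -0.001, 0.301]
wrist_force: [-0.3, 0.4, 0.3]
grip_width: 0.084
grip_force: 0.0
clock: 11.0
eef_pos: [0.4867, -0.1549, 0.0057]
orientation: [-3.141, -0.0, 0.3]
wrist_force: [-2.0, 2.5, 5.3]
grip_width: 0.0585
grip_force: 30.0
```

```bash
echo '[[[0.04, 0, 0, -0.005, 0, 0, 0], [0.04, 0, 0, -0.01, 0, 0, 0], [0.04, 0, 0, -0.02, 0, 0, 0], [0.04, 0, 0, -0.02, 0, 0, 0], [0.04, 0, 0, 0, 0, 0, 0], [0.04, 0, 0, 0, 0, 0, 0]]]' > next.json && python3 drive.py next.json
python3 - <<'E'
from bench import robot
import cv2,numpy as np
a=robot.grab_frame("scene")["frame"][:,:,::-1]
cv2.imwrite("pics/c4.png",cv2.resize(a[190:320,290:450],None,fx=4,fy=4,interpolation=cv2.INTER_CUBIC)[:,:])
E
```

```text
clock: 11.6
eef_pos: [0.4865, -0.1552, 0.0602]
orientation: [3.141, -0.0, 0.3]
wrist_force: [0.0, -0.1, -3.7]
grip_width: 0.0582
grip_force: 30.0
```

View pics/c4.png

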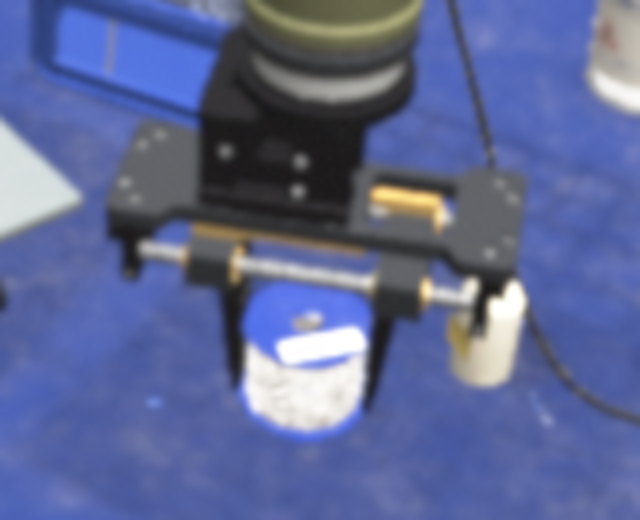

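```bash
python3 -c "
from h import *
for z in (.097,.1025): print(plane('s',(290+307/4,190+320/4),z))
print(proj('s',[[.4865,-.1552,.0602]]), 'tips mid',(290+303/4,190+397/4))"
python3 d.py 0.5014 0.1066 0.11 1.1635
```

```text
[ 0.49038356 -0.15296675  0.097     ]
[ 0.48482871 -0.15544065  0.1025    ]
[[365.78599361 285.58083299]] tips mid (365.75, 289.25)
clock 11.7 pos [ 0.4858 -0.1548  0.0593] F [-0.6 -0.6 -3.8] w 0.0584 q [-0.41 -0.03  2.09 -0.    1.09  0.86]
d now-axes [ 0.0921 -0.2452 -0.0507] d target-axes [ 0.2462 -0.0892 -0.0507] rotvec [-1.200e-03  7.000e-04 -8.637e-01]
```

```bash
echo '[[[0.04, 0, 0, -0.01, 0, 0, -0.144], [0.04, 0, 0, -0.01, 0, 0, -0.144], [0.04, 0, 0, -0.01, 0, 0, -0.144], [0.04, 0, 0, -0.01, 0, 0, -0.144], [0.04, 0, 0, -0.01, 0, 0, -0.144], [0.04, 0, 0, -0.01, 0, 0, -0.144], [0.04, 0, 0, 0, 0, 0, 0]]]' > next.json && python3 drive.py next.json 
python3 d.py 0.5013 0.1123 0.12 1.1635
```

```text
clock: 12.35
eef_pos: [0.4866, -0.1551, 0.12]
orientation: [3.141, 0.0, 1.163]
wrist_force: [-0.3, -0.3, -3.5]
grip_width: 0.0583
grip_force: 30.0
clock 12.3 pos [ 0.4866 -0.1551  0.12  ] F [-0.3 -0.3 -3.5] w 0.0583 q [-0.41 -0.11  2.05 -0.    1.2  -0.01]
d now-axes [ 0.2513 -0.0925 -0.    ] d target-axes [ 0.2513 -0.0925  0.    ] rotvec [ 0.0002  0.0001 -0.    ]
```

```bash
echo '[[[0.04, 0.02, -0.0074, 0, 0, 0, 0], [0.04, 0.034, -0.0125, 0, 0, 0, 0], [0.04, 0.034, -0.0125, 0, 0, 0, 0], [0.04, 0.034, -0.0125, 0, 0, 0, 0], [0.04, 0.034, -0.0125, 0, 0, 0, 0], [0.04, 0.034, -0.0125, 0, 0, 0, 0], [0.04, 0.034, -0.0125, 0, 0, 0, 0], [0.04, 0.0268, -0.01, 0, 0, 0, 0]]]' > next.json && python3 drive.py next.json |head -3
echo '[[[0.04, 0, 0, 0.02, 0, 0, 0], [0.04, 0, 0, 0.02, 0, 0, 0], [0.04, 0, 0, 0.01, 0, 0, 0], [0.04, 0, 0, 0, 0, 0, 0], [0.04, 0, 0, 0, 0, 0, 0]]]' > next.json && python3 drive.py next.json
python3 d.py 0.5013 0.1123 0.0607 1.1635
```

```text
clock: 13.15
eef_pos: [0.4998, 0.1136, 0.1183]
orientation: [-3.139, 0.001, 1.161]
clock: 13.65
eef_pos: [0.5009, 0.1116, 0.0699]
orientation: [-3.141, 0.0, 1.162]
wrist_force: [0.0, -0.3, -3.7]
grip_width: 0.0578
grip_force: 30.0
clock 13.7 pos [0.5009 0.1116 0.0699] F [ 0.  -0.3 -3.7] w 0.0578 q [ 0.11 -0.04  2.08 -0.    1.11  0.52]
d now-axes [0.0008 0.0001 0.0092] d target-axes [0.0008 0.0001 0.0092] rotvec [-0.0006  0.0003 -0.0012]
```

```bash
echo '[[[0.04, 0, 0, 0.003, 0, 0, 0], [0.04, 0, 0, 0.003, 0, 0, 0], [0.04, 0, 0, 0.002, 0, 0, 0], [0.04, 0, 0, 0, 0, 0, 0], [0.04, 0, 0, 0, 0, 0, 0]]]' > next.json && python3 drive.py next.json
echo '[[[0.04, 0, 0, 0.0012, 0, 0, 0], [0.04, 0, 0, 0, 0, 0, 0], [0.04, 0, 0, 0, 0, 0, 0]]]' > next.json && python3 drive.py next.json
```

```text
clock: 14.15
eef_pos: [0.501, 0.1118, 0.0623]
orientation: [3.141, -0.0, 1.164]
wrist_force: [-0.2, -0.9, -3.6]
grip_width: 0.0585
grip_force: 30.0
clock: 14.45
eef_pos: [0.5011, 0.1119, 0.0611]
orientation: [3.141, -0.0, 1.164]
wrist_force: [0.1, 0.2, -2.8]
grip_width: 0.0582
grip_force: 30.0
```

```bash
echo '[[[0.04, 0, 0, 0.001, 0, 0, 0], [0.04, 0, 0, 0, 0, 0, 0]]]' > next.json && python3 drive.py next.json
echo '[[[0.07, 0, 0, 0, 0, 0, 0], [0.09, 0, 0, 0, 0, 0, 0], [0.09, 0, 0, 0, 0, 0, 0], [0.09, 0, 0, 0, 0, 0, 0], [0.09, 0, 0, -0.01, 0, 0, 0], [0.09, 0, 0, -0.03, 0, 0, 0], [0.09, 0, 0, -0.035, 0, 0, 0], [0.09, 0, 0, 0, 0, 0, 0]]]' > next.json && python3 drive.py next.json
python3 d.py 0.4631 0.0256 0.125 1.1635
```

```text
clock: 14.65
eef_pos: [0.5013, 0.1122, 0.0608]
orientation: [3.141, -0.001, 1.164]
wrist_force: [-3.1, 1.4, 3.8]
grip_width: 0.0586
grip_force: 30.0
clock: 15.45
eef_pos: [0.5048, 0.1123, 0.1416]
orientation: [3.132, -0.005, 1.164]
wrist_force: [0.5, 0.4, 0.6]
grip_width: 0.09
grip_force: 0.0
clock 15.4 pos [0.5048 0.1123 0.1416] F [0.5 0.4 0.6] w 0.09 q [ 0.12 -0.12  2.02 -0.    1.23  0.52]
d now-axes [-0.0963 -0.0042  0.016 ] d target-axes [-0.0962 -0.004   0.0166] rotvec [ 0.0096 -0.0055  0.0003]
```

```bash
echo '[[[0.07, -0.031, 0, 0, 0, 0, 0], [0.07, -0.032, 0, 0, 0, 0, 0], [0.07, -0.031, 0, 0, 0, 0, 0], [0.07, 0, 0, 0, 0, 0, 0], [0.07, 0, 0, 0, 0, 0, 0]]]' > next.json && python3 drive.py next.json
python3 - <<'E'
from bench import robot
import cv2,numpy as np
a=robot.grab_frame("scene")["frame"][:,:,::-1]
cv2.imwrite("pics/c5.png",cv2.resize(a[130:290,170:350],None,fx=3.5,fy=3.5,interpolation=cv2.INTER_CUBIC)[:,:])
E
python3 d.py 0.4631 0.0256 0.033 1.1635
```

```text
clock: 15.95
eef_pos: [0.4637, 0.0253, 0.1351]
orientation: [3.141, -0.001, 1.162]
wrist_force: [0.2, -0.2, 0.2]
grip_width: 0.0701
grip_force: 0.0
clock 16.0 pos [0.464  0.0257 0.1352] F [ 0.  -0.1  0.6] w 0.07 q [-0.06 -0.24  2.13  0.    1.25  0.35]
d now-axes [-0.0005 -0.0008  0.1022] d target-axes [-0.0005 -0.0008  0.1022] rotvec [ 0.0005 -0.0005 -0.0001]
```

View pics/c5.png

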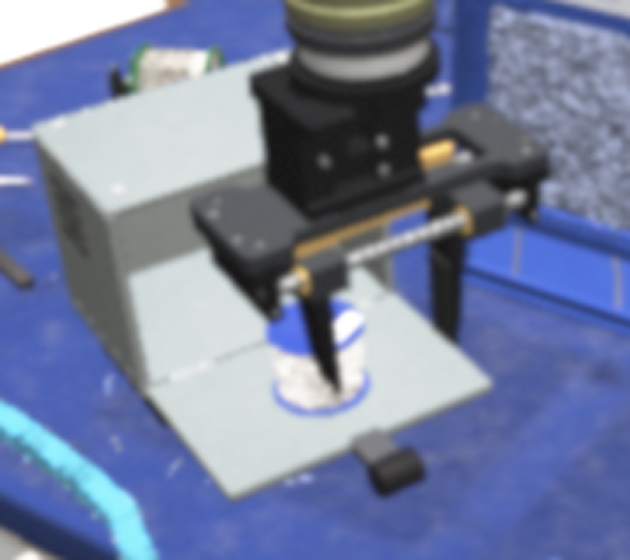

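Spool stands upright on the door at about (262,230), and the lug is free at (283,265). Now grasp the lug.

```bash
echo '[[[0.07, 0, 0, 0.025, 0, 0, 0], [0.07, 0, 0, 0.03, 0, 0, 0], [0.07, 0, 0, 0.03, 0, 0, 0], [0.07, 0, -0.0008, 0.016, 0, 0, 0], [0.07, 0, 0, 0, 0, 0, 0], [0.02, 0, 0, 0, 0, 0, 0], [0.02, 0, 0, 0, 0, 0, 0], [0.02, 0, 0, 0, 0, 0, 0]]]' > next.json && python3 drive.py next.json
echo '[[[0.02, 0, 0, 0, 0, 0, 0], [0.02, 0, 0, 0, 0, 0, 0], [0.02, 0, 0, 0, 0, 0, 0], [0.02, 0, 0, 0, 0, 0, 0]]]' > next.json && python3 drive.py next.json
```

```text
clock: 16.8
eef_pos: [0.4644, 0.026, 0.0355]
orientation: [3.139, -0.001, 1.164]
wrist_force: [-0.6, 0.2, -0.3]
grip_width: 0.051
grip_force: 0.0
clock: 17.2
eef_pos: [0.4632, 0.0258, 0.0344]
orientation: [3.141, -0.0, 1.163]
wrist_force: [-1.0, -0.2, 2.7]
grip_width: 0.0299
grip_force: 30.0
```

```bash
echo '[[[0.02, 0, 0, -0.0079, 0, 0, 0], [0.02, 0.0003, 0, -0.0079, 0, 0, 0], [0.02, 0.0007, 0, -0.0078, 0, 0, 0], [0.02, 0.0011, 0, -0.0078, 0, 0, 0], [0.02, 0.0015, 0, -0.0077, 0, 0, 0], [0.02, 0.0019, 0, -0.0076, 0, 0, 0], [0.02, 0.0022, 0, -0.0075, 0, 0, 0], [0.02, 0.0026, 0, -0.0074, 0, 0, 0]]]' > next.json && python3 drive.py next.json
echo '[[[0.02, 0.003, 0, -0.0073, 0, 0, 0], [0.02, 0.0033, 0, -0.0071, 0, 0, 0], [0.02, 0.0037, 0, -0.0069, 0, 0, 0], [0.02, 0.004, 0, -0.0067, 0, 0, 0], [0.02, 0.0043, 0, -0.0065, 0, 0, 0], [0.02, 0.0047, 0, -0.0063, 0, 0, 0], [0.02, 0.005, 0, -0.0061, 0, 0, 0], [0.02, 0.0053, 0, -0.0058, 0, 0, 0]]]' > next.json && python3 drive.py next.json
```

```text
clock: 18.0
eef_pos: [0.4672, 0.0351, 0.0948]
orientation: [3.14, 0.0, 1.163]
wrist_force: [6.1, -0.7, -8.4]
grip_width: 0.0299
grip_force: 30.0
clock: 18.8
eef_pos: [0.4803, 0.0648, 0.1471]
orientation: [3.14, 0.003, 1.164]
wrist_force: [5.6, -2.6, -6.9]
grip_width: 0.0301
grip_force: 30.0
```

```bash
echo '[[[0.02, 0.0055, 0, -0.0056, 0, 0, 0], [0.02, 0.0058, 0, -0.0053, 0, 0, 0], [0.02, 0.006, 0, -0.005, 0, 0, 0], [0.02, 0.0063, 0, -0.0047, 0, 0, 0], [0.02, 0.0065, 0, -0.0044, 0, 0, 0], [0.02, 0.0067, 0, -0.0041, 0, 0, 0], [0.02, 0.0069, 0, -0.0037, 0, 0, 0], [0.02, 0.0071, 0, -0.0034, 0, 0, 0]]]' > next.json && python3 drive.py next.json
echo '[[[0.02, 0.0072, 0, -0.003, 0, 0, 0], [0.02, 0.0074, 0, -0.0027, 0, 0, 0], [0.02, 0.0075, 0, -0.0023, 0, 0, 0], [0.02, 0.0076, 0, -0.0019, 0, 0, 0], [0.02, 0, 0, 0, 0, 0, 0]]]' > next.json && python3 drive.py next.json
python3 d.py 0.5259 0.1686 0.2007 1.1635
```

```text
clock: 19.6
eef_pos: [0.5004, 0.1108, 0.1835]
orientation: [3.14, 0.005, 1.164]
wrist_force: [3.6, -5.8, -4.3]
grip_width: 0.0296
grip_force: 30.0
clock: 20.1
eef_pos: [0.5128, 0.1389, 0.1945]
orientation: [3.14, 0.002, 1.164]
wrist_force: [2.6, -3.9, -0.5]
grip_width: 0.0297
grip_force: 30.0
clock 20.1 pos [0.5128 0.1389 0.1945] F [ 2.6 -3.9 -0.5] w 0.0297 q [ 0.17 -0.13  1.94 -0.    1.33  0.57]
d now-axes [ 0.0324  0.0004 -0.0063] d target-axes [ 0.0324  0.0003 -0.0062] rotvec [0.0021 0.0021 0.0008]
```

```bash
echo '[[[0.02, 0.0077, 0, -0.0016, 0, 0, 0], [0.02, 0.0078, 0, -0.0012, 0, 0, 0], [0.02, 0.0078, 0, -0.0008, 0, 0, 0], [0.02, 0.006, 0, -0.0004, 0, 0, 0], [0.02, 0, 0, 0, 0, 0, 0]]]' > next.json && python3 drive.py next.json
echo '[[[0.02, 0.003, 0, 0, 0, 0, 0], [0.02, 0.002, 0, 0, 0, 0, 0], [0.02, 0, 0, 0, 0, 0, 0]]]' > next.json && python3 drive.py next.json
python3 d.py 0.5259 0.1686 0.2007 1.1635
```

```text
clock: 20.6
eef_pos: [0.5247, 0.1661, 0.1991]
orientation: [3.139, 0.001, 1.164]
wrist_force: [4.7, -3.2, 1.5]
grip_width: 0.0295
grip_force: 30.0
clock: 20.9
eef_pos: [0.5265, 0.1702, 0.1993]
orientation: [3.139, 0.001, 1.164]
wrist_force: [2.5, -4.4, 2.0]
grip_width: 0.0297
grip_force: 30.0
clock 20.9 pos [0.5265 0.1702 0.1993] F [ 2.5 -4.4  2. ] w 0.0297 q [ 0.22 -0.08  1.88 -0.    1.34  0.62]
d now-axes [-0.0017  0.0001 -0.0014] d target-axes [-0.0017  0.0001 -0.0014] rotvec [0.0028 0.0012 0.0002]
```

Past the starting point already (door was slightly ajar); push to the stop.

```bash
echo '[[[0.02, 0.002, 0, 0, 0, 0, 0], [0.02, 0.002, 0, 0, 0, 0, 0], [0.02, 0, 0, 0, 0, 0, 0]]]' > next.json && python3 drive.py next.json
echo '[[[0.02, 0.002, 0, 0, 0, 0, 0], [0.02, 0, 0, 0, 0, 0, 0]]]' > next.json && python3 drive.py next.json
echo '[[[0.02, 0.002, 0, 0, 0, 0, 0], [0.02, 0, 0, 0, 0, 0, 0]]]' > next.json && python3 drive.py next.json
```

```text
clock: 21.2
eef_pos: [0.5281, 0.1738, 0.1995]
orientation: [3.139, 0.001, 1.164]
wrist_force: [3.2, -4.8, 3.5]
grip_width: 0.0298
grip_force: 30.0
clock: 21.4
eef_pos: [0.5289, 0.1756, 0.1995]
orientation: [3.139, 0.001, 1.164]
wrist_force: [2.6, -5.9, 3.0]
grip_width: 0.0294
grip_force: 30.0
clock: 21.6
eef_pos: [0.5297, 0.1775, 0.1995]
orientation: [3.139, 0.001, 1.164]
wrist_force: [2.6, -5.3, 3.2]
grip_width: 0.0297
grip_force: 30.0
```

```bash
echo '[[[0.02, 0.002, 0, 0, 0, 0, 0], [0.02, 0.001, 0, 0, 0, 0, 0], [0.02, 0, 0, 0, 0, 0, 0]]]' > next.json && python3 drive.py next.json
echo '[[[0.02, 0.002, 0, 0, 0, 0, 0], [0.02, 0.001, 0, 0, 0, 0, 0], [0.02, 0, 0, 0, 0, 0, 0]]]' > next.json && python3 drive.py next.json
python3 - <<'E'
from bench import robot
import cv2
a=robot.grab_frame("scene")["frame"][:,:,::-1]
cv2.imwrite("pics/c6.png",cv2.resize(a[110:250,170:310],None,fx=4,fy=4,interpolation=cv2.INTER_CUBIC))
E
```

```text
clock: 21.9
eef_pos: [0.5309, 0.1802, 0.1995]
orientation: [3.139, 0.001, 1.164]
wrist_force: [3.4, -4.9, 3.8]
grip_width: 0.0298
grip_force: 30.0
clock: 22.2
eef_pos: [0.5312, 0.1809, 0.1994]
orientation: [3.139, 0.007, 1.164]
wrist_force: [-0.7, -11.1, 4.4]
grip_width: 0.0292
grip_force: 30.0
```

View pics/c6.png

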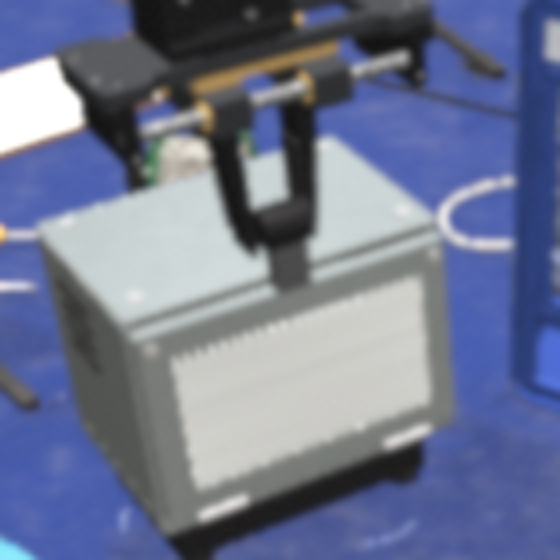

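The picture shows the door shut flush with the cabinet and the lug in the fingers at about (240,166). The wrist force is now rising at the stop. One more small push, then release.

```bash
echo '[[[0.02, 0.0015, 0, 0, 0, 0, 0], [0.02, 0.001, 0, 0, 0, 0, 0], [0.02, 0, 0, 0, 0, 0, 0]]]' > next.json && python3 drive.py next.json
echo '[[[0.06, 0, 0, 0, 0, 0, 0], [0.06, 0, 0, 0, 0, 0, 0], [0.06, 0, 0, 0, 0, 0, 0], [0.06, 0, 0, 0, 0, 0, 0], [0.07, 0, 0, -0.02, 0, 0, 0], [0.07, 0, 0, -0.04, 0, 0, 0], [0.07, 0, 0, -0.04, 0, 0, 0], [0.07, 0, 0, 0, 0, 0, 0]]]' > next.json && python3 drive.py next.json
python3 - <<'E'
from bench import robot
import cv2,numpy as np
a=robot.grab_frame("scene")["frame"][:,:,::-1]
cv2.imwrite("pics/c7.png",np.hstack([cv2.resize(a[110:250,170:310],None,fx=3,fy=3,interpolation=cv2.INTER_CUBIC),cv2.resize(a[240:380,325:465],None,fx=2.5,fy=3)]))
E
```

```text
clock: 22.55
eef_pos: [0.5312, 0.181, 0.1993]
orientation: [3.14, 0.013, 1.163]
wrist_force: [-6.0, -18.8, 8.3]
grip_width: 0.0294
grip_force: 30.0
clock: 23.35
eef_pos: [0.5349, 0.1876, 0.306]
orientation: [3.132, -0.008, 1.164]
wrist_force: [1.1, -0.1, 1.1]
grip_width: 0.0699
grip_force: 0.0
```

View pics/c7.png

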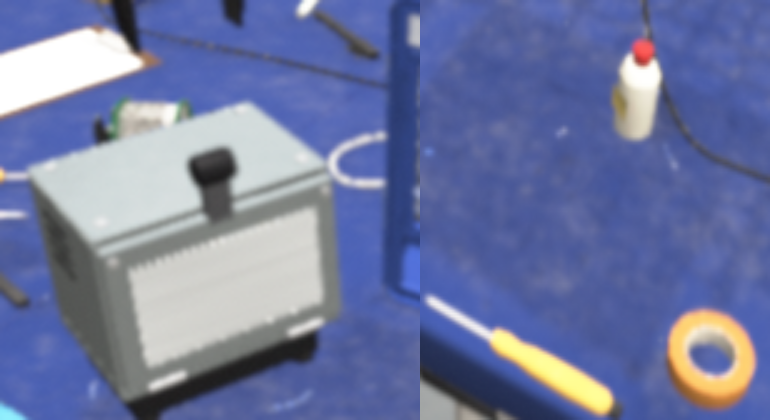

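The door is shut with its lug free at about (241,166). The flux bottle, tape and screwdriver have not moved, and the gripper is clear.

```bash
python3 -c "
from bench import robot
print(robot.finish_job())"
```

```text
the job is handed in; nothing more can be done
None
```

I stood the spool upright on the lowered door, let go of it, and swung the door shut to its stop. The job was handed in after about 23 s. With the door shut the cameras can't see inside, so the spool being in the chamber is inferred from the door closing fully. The tape, flux bottle and screwdriver have not moved.

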